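# Put the slit-lamp accessories away

## Task

Clear the slit-lamp table after the clinic: stand the two eyepieces upright, one in each round well of the grey holder; lay the two hand-held lenses flat in the divided tray, the large one in the wide bay and the small one in the narrow bay; and set the mirror contact lens, which has touched an eye, flat with its cone up on the floor of the steel dish for disinfecting. Set them all down gently, without dropping them, and leave the drop bottle and the penlight where they are.

Things in the scene. Friction and masses are not known exactly. Their poses are not given: they have to be found in the camera images.
- eyepiece_a_mid (a point): one of two identical slit-lamp eyepieces, loose, standing upright, 52 mm tall: black barrel 30 mm in diameter and 20 mm tall below; above it a bright aluminium knurled collar 38 mm in diameter, from 20 to 38 mm above the foot, where it is best gripped; on top a black rubber eyecup 31 mm in diameter with a small lens in it (from above: bright rim, black middle). This point is on its axis, half-way up (26 mm above its foot); z points up along the axis. 70 g.
- eyepiece_b_mid (a point): the other, identical eyepiece (same sizes, same kind of point)
- large_lens_mid (a point): large hand-held lens, loose, lying flat: clear glass in a black knurled ring 54 mm in outer diameter and 20 mm tall. This point is its centre (10 mm above its underside); z is the lens axis, up. 60 g.
- small_lens_mid (a point): small hand-held lens, loose, lying flat: clear glass in a black knurled ring 34 mm in outer diameter and 24 mm tall. This point is its centre (12 mm above its underside); z is the lens axis, up. 35 g.
- mirror_lens_mid (a point): mirror contact lens (gonioscopy lens), loose, lying on its wide face: an opaque black knurled ring 38 mm in diameter and 18 mm tall, where it is gripped, with a black cone on top that narrows from 33 mm to 19 mm and ends in a small bright contact face at 33 mm (from above: black rim, bright middle). This point is on its axis, 16.5 mm above its underside; z points up, towards the contact face. 45 g.
- eyepiece_holder: grey plastic holder block, fixed to the table, 86 mm (its x) by 150 mm (its y), 20 mm tall, with two round wells 46 mm in diameter and 15 mm deep, centred at y = -36 mm and y = +36 mm, x = 0; the well floors are 5 mm above the table. Origin: centre of its underside.
- lens_tray: low black tray, fixed to the table, 116 mm (its x) by 141 mm (its y), 16 mm tall, walls 3 mm thick, grey lining, floor 4 mm above the table, with one divider 3 mm thick and 11 mm tall along its x. The wide bay is 110 mm by 76 mm, centred at x = 0, y = +29.5 mm; the narrow bay is 110 mm by 56 mm, centred at x = 0, y = -39.5 mm. Origin: centre of its underside.
- dish: stainless-steel rectangular instrument dish, fixed to the table, with flared walls and a rolled rim 24 mm above the table, 111 mm (its x) by 163 mm (its y) over the rim; flat floor 96 by 148 mm, 2 mm above the table. A small white tonometer prism (24 mm long, 15 mm thick) already lies, fixed, in its -y end (at y = -52 mm); the rest of the floor is free, its middle at x = 0, y = +20 mm. Origin: centre of its underside.
- drop_bottle_mid (a point): bystander: white eye-drop bottle, loose, standing, 24 mm in diameter, 55 mm tall; to be left alone. This point is half-way up its axis.
- penlight_mid (a point): bystander: aluminium penlight, loose, lying flat, 126 mm long along its x, 13 mm thick; to be left alone. This point is the centre of its barrel.

How it is judged:
At the end, for the whole second after the job is handed in: Each eyepiece on the floor of its own well of the holder (within 15 mm), the large lens on the floor of the wide bay, the small lens on the floor of the narrow bay, the mirror lens cone up on the dish floor; heights within 5 mm, all upright within 0.12 rad and at rest (below 0.02 m/s) (((x of eyepiece_a_mid in the frame of eyepiece_holder between -0.015 and 0.015 m and y of eyepiece_a_mid in the frame of eyepiece_holder between -0.051 and -0.021 m and z of eyepiece_a_mid in the frame of eyepiece_holder between 0.026 and 0.036 m) or (x of eyepiece_a_mid in the frame of eyepiece_holder between -0.015 and 0.015 m and y of eyepiece_a_mid in the frame of eyepiece_holder between 0.021 and 0.051 m and z of eyepiece_a_mid in the frame of eyepiece_holder between 0.026 and 0.036 m)) and ((x of eyepiece_b_mid in the frame of eyepiece_holder between -0.015 and 0.015 m and y of eyepiece_b_mid in the frame of eyepiece_holder between -0.051 and -0.021 m and z of eyepiece_b_mid in the frame of eyepiece_holder between 0.026 and 0.036 m) or (x of eyepiece_b_mid in the frame of eyepiece_holder between -0.015 and 0.015 m and y of eyepiece_b_mid in the frame of eyepiece_holder between 0.021 and 0.051 m and z of eyepiece_b_mid in the frame of eyepiece_holder between 0.026 and 0.036 m)) and x of large_lens_mid in the frame of lens_tray between -0.04 and 0.04 m and y of large_lens_mid in the frame of lens_tray between 0.015 and 0.044 m and z of large_lens_mid in the frame of lens_tray between 0.009 and 0.019 m and x of small_lens_mid in the frame of lens_tray between -0.04 and 0.04 m and y of small_lens_mid in the frame of lens_tray between -0.057 and -0.022 m and z of small_lens_mid in the frame of lens_tray between 0.011 and 0.021 m and x of mirror_lens_mid in the frame of dish between -0.036 and 0.036 m and y of mirror_lens_mid in the frame of dish between -0.045 and 0.062 m and z of mirror_lens_mid in the frame of dish between 0.0135 and 0.0235 m and angle between each of eyepiece_a_mid, eyepiece_b_mid, large_lens_mid, small_lens_mid, mirror_lens_mid's own z axis and vertical below 0.12 rad and linear speed of each of eyepiece_a, eyepiece_b, large_lens, small_lens, mirror_lens below 0.02 m/s); the robot touches nothing.
It fails at once if the drop bottle is moved more than 20 mm or knocked over (distance of drop_bottle_mid from where it was at the start of the episode above 0.02 m or angle between drop_bottle_mid's own z axis and vertical above 0.5 rad).
It fails at once if the penlight is moved more than 20 mm (distance of penlight_mid from where it was at the start of the episode above 0.02 m).
It fails at once if an eyepiece or lens is dropped: it moves faster than 0.7 m/s below 60 mm, as after a fall of more than 25 mm ((height (world z) of eyepiece_a_mid below 0.06 m and linear speed of eyepiece_a above 0.7 m/s) or (height (world z) of eyepiece_b_mid below 0.06 m and linear speed of eyepiece_b above 0.7 m/s) or (height (world z) of large_lens_mid below 0.06 m and linear speed of large_lens above 0.7 m/s) or (height (world z) of small_lens_mid below 0.06 m and linear speed of small_lens above 0.7 m/s) or (height (world z) of mirror_lens_mid below 0.06 m and linear speed of mirror_lens above 0.7 m/s)).
It also fails if it takes over 109 s, if anything falls off the work surface, if the arm or the gripper's body presses on something with over 40 N, if the wrist force passes 120 N, or if a joint passes its speed limit or range.

## Robot

A 7-joint arm with a two-finger parallel gripper is mounted at the origin on the work surface. World frame = base frame: x ahead of the robot, y to its left, z up, the work surface at z = 0. Lengths are in m, angles in rad, forces in N, time in s.
With the tool pointing down it reaches from about 0.4 to 0.75 m from the base axis. Payload 19.5 kg.
Tool frame: the origin (TCP) lies midway between the tips of the shut fingers; the grasp point (between the pads) lies 19 mm behind it; z points along the fingers, y is the line along which they close (so a half turn about z gives the same grasp; the last joint's range is limited). The gripper opens to 85 mm and grips with 20 to 120 N. Pads are 22 mm wide; open, the fingers measure 114 mm over their backs; the gripper's body (76 mm by 85 mm) begins 54 mm behind the grasp point. The pads swing forward as they close: fully open they stand 13 mm farther back than shut.
Start: joints at [1.26, 0.707, -0.028, 1.485, 0.022, 0.951, -0.075], TCP at [0.153, -0.554, 0.231] pointing down, gripper open.
Joint ranges: [-2.71, 2.71], [-0.32, 2.16], [-1.57, 1.52], [0, 2.45], [-1.46, 4.6], [0, 2.02], [-2.83, 2.83]. Speed limits (rad/s): [1.89, 1.89, 2.57, 2.57, 3.01, 3.01, 3.01].

## Interface

Orientations are given as a unit quaternion [x, y, z, w].
In Python, from workcell import env, camera, ticket gives the robot as it stands. The module is installed in compiled form; this text tells all that it offers.
- The arm moves only by the shell command python3 -m jog 'ROWS' [FORCE]. ROWS is JSON, a list of rows, each a list of 3 entries, a list of its own where there are three numbers: the shift along the tool's x, y, z in cm, then the turn, a rotation vector about the tool's x, y, z in rad, then the finger opening in cm, from 0 to 8.54. In form: [[[x, y, z], [ax, ay, az], claw], ...]. A call has 1 to 8 rows; each row is the pose to reach, as a shift and turn from the pose commanded when the call began, along the tool's axes at that moment; what a row does not reach only later rows make up. A row lasts 1/8 s, in which the tool goes at most 62.5 mm and 10.7 degrees, less where a joint would pass 70% of its speed; a pose out of reach is approached as far as the arm can. A call with a gripper value outside its range is refused whole. The fingers move at their own pace and stop on an object; FORCE is the grip in N (left out, the last holds). Time passes only in rows, so rows that repeat a pose let the fingers close. It gives the time, the measured TCP pose, the force, the opening and the grip force at its end, in the units of the state.
- env.sense(): the state, without advancing time (a new reading comes with each control period).
- camera(name): name is "scene" or "top"; returns a dict with "pixels" (480x640x3 uint8, blue, green, red), "z_map" (480x640 float32, m along the optical axis (not along the pixel's ray), 0 where there is no reading), "K" (3x3 intrinsics, pixels), "rvec" (rotation vector, rad) and "tvec" (3), from world to camera coordinates, as OpenCV has them. Camera axes: x right, y down, z forward; pixel columns grow to the right and rows downward; lengths in m; the calibration is good to about 2 mm. A picture is of the moment at which its call begins.
- ticket.finish_job(): hands the job in; it is judged then, once.
The state is a dict: "t": time; "q": joint angles; "qd": joint speeds; "effort": joint torques, N m; "ee_pos": TCP position; "eef_rot": TCP orientation; "force": force on the tool from outside, world axes, zero at the start; "ft_torque": the same for the moment, N m; "width": finger opening in m; "grasp_force": force on a finger pad.
Only numpy, scipy, OpenCV 4.12 (cv2) and the standard library are available. Lean on these libraries where they do the work, as an engineer would, in place of code of your own. Each camera call takes 0.05 s, during which the arm holds its last target. There are 200 camera calls.

## Working session

There is one attempt and no reset: what is moved stays moved. The work goes in short steps, Python scripts to look and compute and a shell command to move; the robot and the scene stay as the last step left them, time stands still between calls to the robot, and variables do not carry over. Pictures are saved under pics/ and viewed, at most 14 in all, crops included, and the job is handed in when it is done.

```bash
mkdir -p pics; cat > h.py <<'E'
import numpy as np, cv2
from workcell import env, camera, ticket
def ray(c,u,v,z):
    R=cv2.Rodrigues(np.array(c["rvec"],float))[0]; t=np.array(c["tvec"],float).ravel()
    d=R.T@np.linalg.inv(c["K"])@np.array([u,v,1.]); o=-R.T@t
    return o+d*(z-o[2])/d[2]
def cloud(c):
    R=cv2.Rodrigues(np.array(c["rvec"],float))[0]; t=np.array(c["tvec"],float).ravel()
    Z=c["z_map"]; v,u=np.mgrid[:480,:640]; K=np.array(c["K"])
    p=np.stack([(u-K[0,2])/K[0,0]*Z,(v-K[1,2])/K[1,1]*Z,Z],-1)
    P=(p-t)@R; P[Z==0]=np.nan
    return P
E
python3 - <<'E'
from h import *
s=env.sense(); print(s)
for n in("top","scene"):
    c=camera(n); cv2.imwrite(f"pics/{n}0.png",c["pixels"]); np.savez(f"{n}0.npz",**c)
    print(n,ray(c,320,240,0), ray(c,0,0,0),ray(c,639,479,0),c["K"][0])
E
```

```text
{'t': 0.0, 'q': array([ 1.26026975,  0.70708385, -0.02761408,  1.48500747,  0.02202049,
        0.95088983, -0.07549782]), 'qd': array([-0.00062749,  0.00020038,  0.0014581 , -0.00155866,  0.00166853,
        0.00067715,  0.00196249]), 'effort': array([ 1.33635269e-03, -8.83197069e+01,  1.23523269e+00, -2.36164981e+01,
        1.69546326e-02,  6.55518874e-03,  1.35244869e-05]), 'ee_pos': array([ 0.15264243, -0.55409448,  0.23083649]), 'eef_rot': array([ 9.90979167e-01,  1.34014912e-01, -9.91109579e-05, -5.33596154e-04]), 'force': array([ 0.61202195, -0.22194559, -0.01791551]), 'ft_torque': array([ 0.03866342, -0.0406234 ,  0.03107608]), 'grasp_force': 0.0, 'width': 0.08550531263056362}
top [0.5139462  0.01849349 0.        ] [1.01469732 0.71893441 0.        ] [ 0.04949344 -0.63186495  0.        ] [576.36539017   0.         325.11953788]
scene [0.41991952 0.01424253 0.        ] [-0.97679101 -0.37285468  0.        ] [1.06622692 0.19372202 0.        ] [560.87297346   0.         326.54220799]
```

View pics/top0.png

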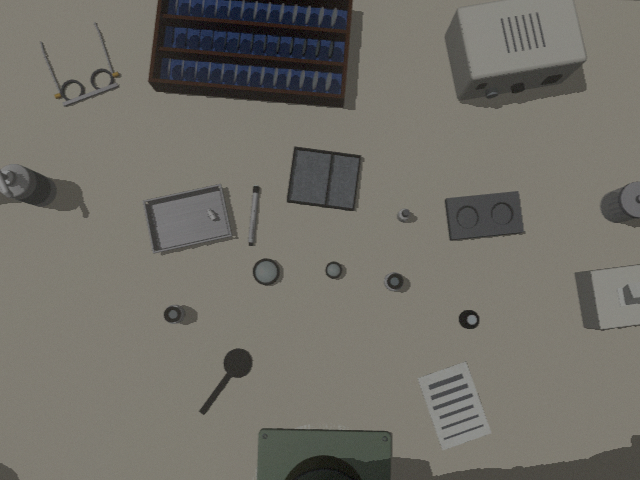

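View pics/scene0.png

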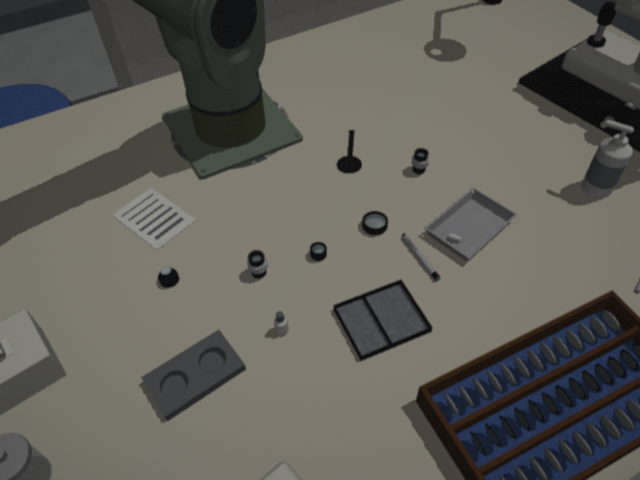

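Top view: dish (188,218) with its prism at the right end, penlight (254,215), tray (325,179) with the wide bay on the left (+y), bottle (405,215) and holder (484,216). The large lens is at (266,271), the small lens at (334,270), the eyepieces at (395,282) and (174,314), and the mirror lens at (469,319). The scene view shows the same layout.

```bash
python3 - <<'E'
from h import *
for n in("top","scene"):
    c=dict(np.load(n+"0.npz")); P=cloud(c); 
    m=(P[...,2]>0.006)&(P[...,0]>.1)&(P[...,0]<.85)&(abs(P[...,1])<.55)
    k,l,st,_=cv2.connectedComponentsWithStats(m.astype(np.uint8),connectivity=4)
    t=P[300:330,300:330,2]; print(n,"table z",np.nanmedian(P[350:380,250:330,2]),np.nanstd(P[330:360,340:400,2]))
    for i in range(1,k):
        if st[i,4]<40 or st[i,4]>6000: continue
        Q=P[l==i]; zt=np.percentile(Q[:,2],95); T=Q[Q[:,2]>zt-.006]
        (cx,cy),(w,h),a=cv2.minAreaRect((Q[:,:2]*1000).astype(np.float32))
        (tx,ty),r=cv2.minEnclosingCircle((T[:,:2]*1000).astype(np.float32))
        print(st[i,:5],"ztop %.0f"%(zt*1000),"rect %.0f %.0f  %.0fx%.0f a%.0f"%(cx,cy,w,h,a),"topcirc %.0f %.0f r%.0f"%(tx,ty,r))
E
```

```text
top table z -0.0010364758258651849 0.0022323649623776512
[ 454   61  108   40 2910] ztop 134 rect 830 -357  40x203 a0 topcirc 844 -344 r87
[ 148   69  199   39 3879] ztop 56 rect 834 175  401x53 a87 topcirc 835 175 r201
[287 147  75  64 603] ztop 18 rect 643 13  143x118 a84 topcirc 642 13 r90
[143 184  89  69 993] ztop 25 rect 550 290  112x164 a14 topcirc 550 290 r97
[249 185  11  61 329] ztop 15 rect 562 157  13x126 a87 topcirc 561 156 r63
[ 445  191   79   49 2473] ztop 23 rect 573 -319  87x152 a7 topcirc 573 -319 r84
[398 208  13  14 133] ztop 56 rect 568 -150  23x22 a48 topcirc 568 -151 r7
[207 209  10  12  69] ztop 18 rect 561 243  24x14 a23 topcirc 562 242 r12
[253 258  27  27 566] ztop 21 rect 446 126  53x53 a3 topcirc 446 127 r27
[326 262  16  17 218] ztop 24 rect 452 -10  32x30 a2 topcirc 453 -11 r17
[ 575  268   39   62 1925] ztop 77 rect 407 -534  116x43 a5 topcirc 407 -536 r60
[384 272  20  19 296] ztop 54 rect 432 -131  36x37 a1 topcirc 431 -132 r16
[164 305  21  19 321] ztop 53 rect 355 303  36x36 a1 topcirc 356 304 r16
[460 310  19  19 295] ztop 35 rect 359 -288  36x38
[... 533 characters left out ...]
 162 r63
[448 233  14   9  70] ztop 17 rect 561 244  24x13 a32 topcirc 560 246 r12
[310 242  17  19 267] ztop 25 rect 453 -9  33x33 a29 topcirc 453 -10 r18
[247 250  21  28 437] ztop 53 rect 433 -130  36x37 a19 topcirc 430 -128 r17
[158 266  21  21 332] ztop 35 rect 362 -286  37x34 a79 topcirc 358 -287 r13
[ 333  280  100   80 1085] ztop 17 rect 642 16  143x119 a84 topcirc 642 16 r90
[   9  309   56   80 2332] ztop 76 rect 406 -532  119x45 a4 topcirc 407 -537 r62
[274 311  14  24 252] ztop 55 rect 570 -151  23x20 a47 topcirc 568 -150 r8
[ 141  330  105   91 3699] ztop 22 rect 572 -317  91x150 a7 topcirc 571 -317 r86
[261 462  40  18 421] ztop 134 rect 826 -271  50x24 a60 topcirc 835 -277 r24
```

```bash
python3 -m jog '[[[27,-20.1,10],[0,0,-1.302],6],[[27,-20.1,10],[0,0,-1.302],6],[[27,-20.1,10],[0,0,-1.302],6],[[27,-20.1,10],[0,0,-1.302],6],[[27,-20.1,10],[0,0,-1.302],6],[[27,-20.1,10],[0,0,-1.302],6],[[27,-20.1,10],[0,0,-1.302],6],[[27,-20.1,10],[0,0,-1.302],6]]' 40
```

```text
t: 1.1
ee_pos: [0.3595, -0.2888, 0.1311]
eef_rot: [0.707, 0.707, 0.0, -0.0]
force: [-0.4, 0.2, 0.5]
width: 0.06
grasp_force: 0.0
```

```bash
python3 -m jog '[[[0,0,5],[0,0,0],6],[[0.1,0,9],[0,0,0],6],[[0.1,0,11.5],[0,0,0],6],[[0.1,0,13],[0,0,0],6],[[0.1,0,13],[0,0,0],3],[[0.1,0,13],[0,0,0],3],[[0.1,0,13],[0,0,0],3],[[0.1,0,13],[0,0,0],3]]' 40
```

```text
t: 2.1
ee_pos: [0.3597, -0.2881, 0.0017]
eef_rot: [0.707, 0.707, 0.0, 0.0]
force: [-0.5, -0.3, -0.5]
width: 0.0362
grasp_force: 40.0
```

```bash
python3 -m jog '[[[0,0,0],[0,0,0],3],[[0,0,-1],[0,0,0],3],[[0,0,-3],[0,0,0],3],[[0,0,-6],[0,0,0],3],[[0,0,-10],[0,0,0],3],[[0,0,-10],[0,0,0],3]]'
```

```text
t: 2.85
ee_pos: [0.3602, -0.2885, 0.104]
eef_rot: [0.707, 0.707, 0.0, 0.002]
force: [0.0, 0.0, -0.8]
width: 0.0361
grasp_force: 40.2
```

```bash
python3 -m jog '[[[6,1.8,0],[0,0,0],3],[[12,3.7,0],[0,0,0],3],[[18,5.5,0],[0,0,0],3],[[24,7.3,0],[0,0,0],3],[[30,9.2,0],[0,0,0],3],[[36,11,0],[0,0,0],3],[[42,12.8,0],[0,0,0],3],[[48,14.6,0],[0,0,0],3]]'; python3 -m jog '[[[5,1.5,0],[0,0,0],3],[[10,3,0],[0,0,0],3],[[12.3,3.8,0],[0,0,0],3],[[12.3,3.8,2],[0,0,0],3],[[12.3,3.8,4],[0,0,0],3],[[12.3,3.8,5],[0,0,0],3],[[12.3,3.8,5],[0,0,0],3]]'; python3 -c "
from h import *
c=camera('scene'); cv2.imwrite('pics/m1.png',cv2.resize(c['pixels'][100:340,320:640],(640,480)))"
```

```text
t: 3.85
ee_pos: [0.5052, 0.1926, 0.1012]
eef_rot: [0.707, 0.707, -0.0, -0.0]
force: [1.2, -1.0, 0.1]
width: 0.0368
grasp_force: 40.2
t: 4.72
ee_pos: [0.5429, 0.3133, 0.051]
eef_rot: [0.707, 0.707, -0.0, -0.0]
force: [-0.3, 0.3, -0.8]
width: 0.0367
grasp_force: 40.2
```

View pics/m1.png

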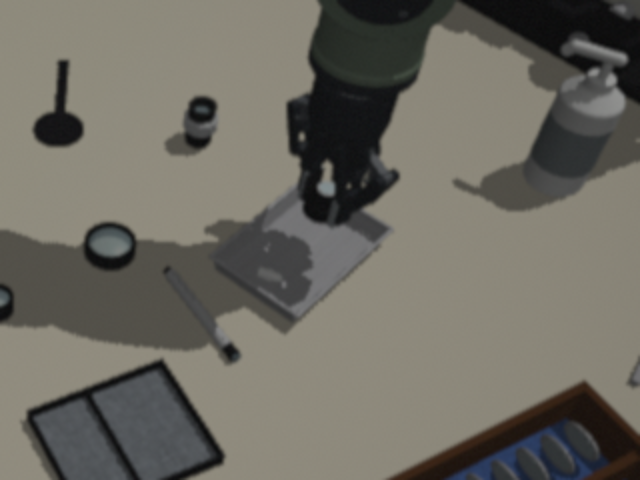

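The mirror lens is held cone up (bright face at (327,185) in the crop) above the dish. I'll lower it and release.

```bash
python3 -m jog '[[[0,0,2],[0,0,0],3],[[0,0,3.6],[0,0,0],3],[[0,0,4.3],[0,0,0],3],[[0,0,4.65],[0,0,0],3],[[0,0,4.65],[0,0,0],3],[[0,0,4.65],[0,0,0],5],[[0,0,4.65],[0,0,0],5],[[0,0,4.65],[0,0,0],5]]'; python3 -m jog '[[[0,0,-3],[0,0,0],5],[[0,0,-8],[0,0,0],5],[[0,0,-10],[0,0,0],6]]'
```

```text
t: 5.78
ee_pos: [0.5432, 0.3136, 0.005]
eef_rot: [0.707, 0.707, 0.0, -0.0]
force: [-0.7, 0.1, -0.0]
width: 0.0499
grasp_force: 0.0
t: 6.15
ee_pos: [0.5439, 0.3139, 0.1076]
eef_rot: [0.707, 0.707, 0.002, 0.0]
force: [0.9, -0.6, -0.2]
width: 0.0596
grasp_force: 0.0
```

```bash
python3 -m jog '[[[-0.3,-6,0],[0,0,0],6],[[-0.6,-12,0],[0,0,0],6],[[-1,-18.7,0],[0,0,0],6],[[-1,-18.7,0],[0,0,0],6],[[-1,-18.7,4],[0,0,0],6],[[-1,-18.7,7],[0,0,0],6],[[-1,-18.7,8.75],[0,0,0],6],[[-1,-18.7,8.75],[0,0,0],6]]'; python3 -m jog '[[[0,0,0],[0,0,0],3],[[0,0,0],[0,0,0],3],[[0,0,0],[0,0,0],3],[[0,0,0],[0,0,0],3],[[0,0,-1],[0,0,0],3],[[0,0,-3],[0,0,0],3],[[0,0,-6],[0,0,0],3],[[0,0,-6],[0,0,0],3]]' 50;  python3 -c "
from h import *
c=camera('scene'); cv2.imwrite('pics/b1.png',cv2.resize(c['pixels'][60:300,300:620],(640,480)))"
```

```text
t: 7.15
ee_pos: [0.3563, 0.3033, 0.0166]
eef_rot: [0.707, 0.707, -0.001, 0.0]
force: [0.1, -0.0, 0.1]
width: 0.0602
grasp_force: 0.0
t: 8.15
ee_pos: [0.3569, 0.3041, 0.0797]
eef_rot: [0.707, 0.707, 0.002, 0.0]
force: [0.1, 0.6, -1.2]
width: 0.036
grasp_force: 50.1
```

View pics/b1.png

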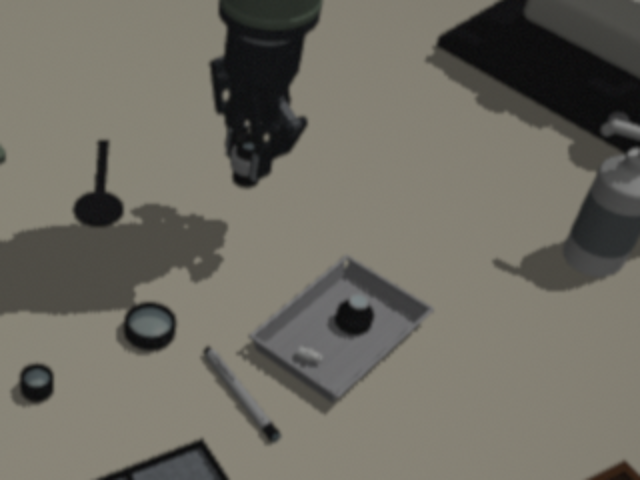

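Mirror lens is standing cone up in the dish (354,315 in the crop); the eyepiece is held upright. Next, the far well.

```bash
python3 -m jog '[[[-2,0.7,-4],[0,0,0],3],[[-7,2.3,-5],[0,0,0],3],[[-12.5,4.1,-5],[0,0,0],3],[[-18,6,-5],[0,0,0],3],[[-24,8,-5],[0,0,0],3],[[-30,10,-5],[0,0,0],3],[[-36,12,-5],[0,0,0],3],[[-42,14,-5],[0,0,0],3]]'; python3 -m jog '[[[-6,2,0],[0,0,0],3],[[-12,4,0],[0,0,0],3],[[-18,6,0],[0,0,0],3],[[-23.8,8,0],[0,0,0],3],[[-23.8,8,0],[0,0,0],3],[[-23.8,8,3],[0,0,0],3],[[-23.8,8,5.5],[0,0,0],3],[[-23.8,8,5.5],[0,0,0],3]]';  python3 -c "
from h import *
c=camera('scene'); cv2.imwrite('pics/b2.png',cv2.resize(c['pixels'][220:460,80:400],(640,480)))"
```

```text
t: 9.2
ee_pos: [0.4954, -0.1157, 0.1269]
eef_rot: [0.707, 0.707, 0.0, -0.0]
force: [1.5, 0.6, -1.3]
width: 0.0361
grasp_force: 50.4
t: 10.2
ee_pos: [0.5743, -0.3506, 0.0704]
eef_rot: [0.707, 0.707, -0.0, -0.002]
force: [0.1, 0.1, -0.2]
width: 0.0362
grasp_force: 50.5
```

View pics/b2.png

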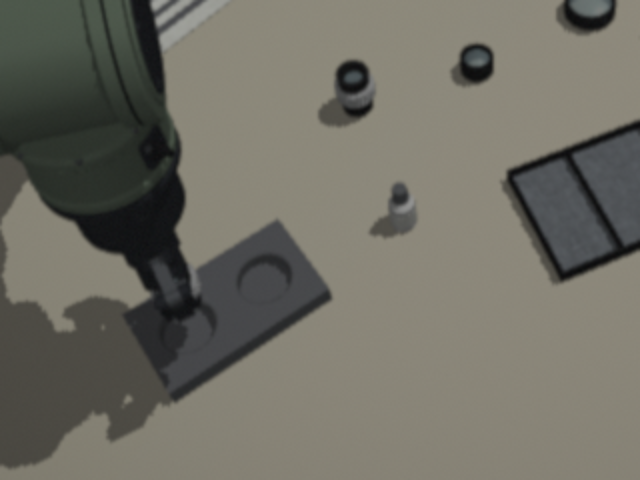

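The eyepiece hangs just above the far well (its crop position (185,310), well at (188,328)). I'll check the well centres with rays.

```bash
python3 - <<'E'
from h import *
print(env.sense()['ee_pos'])
for n,L in(("top",[(467.5,216),(502.5,213)]),("scene",[(80+264/2,220+278/2),(80+188/2,220+326/2)])):
    c=dict(np.load(n+"0.npz"))
    P=cloud(c)
    for u,v in L: print(n,ray(c,u,v,.02))
    m=(P[...,2]<.013)&(P[...,0]>.53)&(P[...,0]<.61)&(P[...,1]>-.385)&(P[...,1]<-.255)
    for lo,hi in((-.385,-.33),(-.31,-.255)):
        Q=P[m&(P[...,1]>lo)&(P[...,1]<hi)&(abs(P[...,0]-.572)<.03)]; print(len(Q),(Q.min(0)+Q.max(0))/2,np.median(Q[:,2]))
E
```

```text
[ 0.57497793 -0.35099949  0.07195746]
top [ 0.56914063 -0.28291192  0.02      ]
top [ 0.57728014 -0.35508065  0.02      ]
359 [ 0.57282501 -0.36007492  0.00445702] 0.0047347988394093295
371 [ 0.57019387 -0.28655297  0.00480657] 0.00421277180008413
scene [ 0.56865727 -0.28063326  0.02      ]
scene [ 0.57743786 -0.3518305   0.02      ]
511 [ 0.57196248 -0.35262596  0.00634101] 0.004582867043569367
469 [ 0.56237438 -0.28106337  0.00656781] 0.00463869718742976
```

```bash
python3 -m jog '[[[-0.2,0.2,0],[0,0,0],3],[[-0.2,0.2,2],[0,0,0],3],[[-0.2,0.2,3.6],[0,0,0],3],[[-0.2,0.2,4.5],[0,0,0],3],[[-0.2,0.2,4.9],[0,0,0],3],[[-0.2,0.2,4.9],[0,0,0],3]]'
```

```text
t: 11.0
ee_pos: [0.5773, -0.3537, 0.0236]
eef_rot: [0.707, 0.707, 0.0, 0.0]
force: [-0.4, 0.5, -1.2]
width: 0.0364
grasp_force: 50.5
```

```bash
python3 -m jog '[[[0,0,0.1],[0,0,0],5.2],[[0,0,0.1],[0,0,0],5.2],[[0,0,0.1],[0,0,0],5.2],[[0,0,-2],[0,0,0],5.2],[[0,0,-6],[0,0,0],5.2],[[0,0,-10],[0,0,0],6]]'; python3 -m jog '[[[5,-3.3,0],[0,0,0],6],[[10,-6.6,0],[0,0,0],6],[[15,-9.9,0],[0,0,0],6],[[20,-13,0],[0,0,0],6],[[22.4,-14.5,0],[0,0,0],6],[[22.4,-14.5,0],[0,0,0],6]]';  python3 -c "
from h import *
print(env.sense()['ee_pos'])
c=camera('scene'); cv2.imwrite('pics/b3.png',cv2.resize(c['pixels'][220:460,80:400],(640,480)))"
```

```text
t: 11.75
ee_pos: [0.5773, -0.3537, 0.126]
eef_rot: [0.707, 0.707, 0.0, 0.0]
force: [0.2, -1.1, 0.1]
width: 0.0598
grasp_force: 0.0
t: 12.5
ee_pos: [0.4322, -0.1284, 0.1247]
eef_rot: [0.706, 0.708, 0.0, 0.001]
force: [-0.4, -0.9, 0.4]
width: 0.0596
grasp_force: 0.0
[ 0.43221159 -0.12836793  0.12466718]
```

View pics/b3.png

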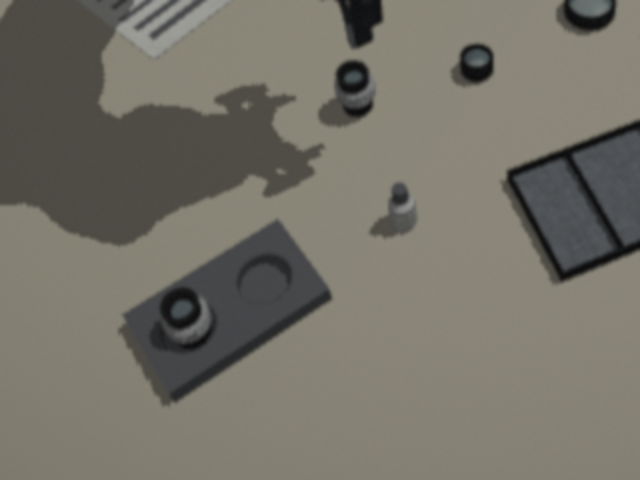

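The first eyepiece stands in the far well (185,318 in the crop). The gripper is over the second one.

```bash
python3 -m jog '[[[0,0,4],[0,0,0],6],[[-0.1,0,8],[0,0,0],6],[[-0.1,0,10],[0,0,0],6],[[-0.1,0,10.6],[0,0,0],6],[[-0.1,0,10.6],[0,0,0],3],[[-0.1,0,10.6],[0,0,0],3],[[-0.1,0,10.6],[0,0,0],3],[[-0.1,0,10.6],[0,0,0],3]]'; python3 -m jog '[[[0,0,0],[0,0,0],3],[[0,0,-1],[0,0,0],3],[[0,0,-4],[0,0,0],3],[[0,0,-10],[0,0,0],3],[[0,0,-10],[0,0,0],3]]'
```

```text
t: 13.55
ee_pos: [0.4327, -0.1311, 0.0183]
eef_rot: [0.707, 0.707, 0.0, 0.001]
force: [-0.6, -1.1, 10.2]
width: 0.0366
grasp_force: 50.5
t: 14.18
ee_pos: [0.4334, -0.1313, 0.1213]
eef_rot: [0.707, 0.707, 0.001, 0.003]
force: [0.3, -0.2, -1.8]
width: 0.0361
grasp_force: 50.3
```

```bash
python3 -m jog '[[[-5,4.5,0],[0,0,0],3],[[-10,9,0],[0,0,0],3],[[-15,13.5,0],[0,0,0],3],[[-15.1,13.6,0],[0,0,0],3],[[-15.1,13.6,2],[0,0,0],3],[[-15.1,13.6,4.5],[0,0,0],3],[[-15.1,13.6,4.5],[0,0,0],3]]';  python3 -c "
from h import *
print(env.sense()['ee_pos'])
c=camera('scene'); cv2.imwrite('pics/a1.png',cv2.resize(c['pixels'][220:460,80:400],(640,480)))"
```

```text
t: 15.05
ee_pos: [0.5673, -0.2813, 0.0711]
eef_rot: [0.707, 0.707, -0.001, -0.001]
force: [0.3, 0.7, 0.3]
width: 0.0364
grasp_force: 50.5
[ 0.56726662 -0.28131962  0.07112376]
```

View pics/a1.png

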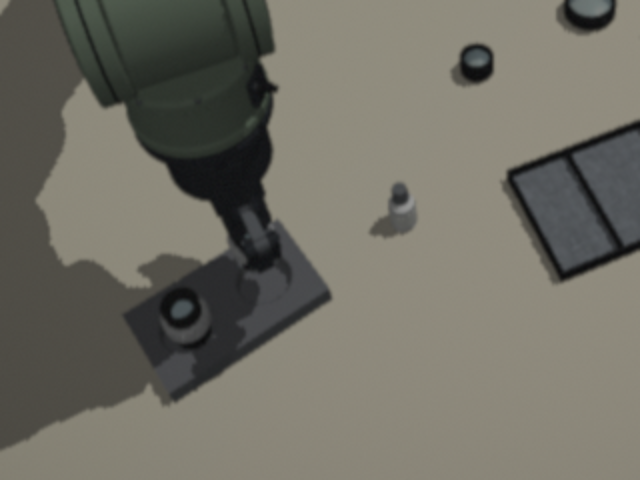

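The second eyepiece is above the near well (262,255 over 264,280 in the crop). I'll lower and release, then go to the small lens.

```bash
python3 -m jog '[[[0,0.1,2],[0,0,0],3],[[0,0.1,3.6],[0,0,0],3],[[0,0.1,4.4],[0,0,0],3],[[0,0.1,4.8],[0,0,0],3],[[0,0.1,4.8],[0,0,0],3]]'; python3 -m jog '[[[0,0,0],[0,0,0],5.2],[[0,0,0],[0,0,0],5.2],[[0,0,0],[0,0,0],5.2],[[0,0,-2],[0,0,0],5.2],[[0,0,-6],[0,0,0],5.2],[[0,0,-10],[0,0,0],6]]'; python3 -m jog '[[[6,-2.6,0],[0,0,0],6],[[12,-5.2,0],[0,0,0],6],[[18,-7.8,0],[0,0,0],6],[[24,-10.4,0],[0,0,0],6],[[27.2,-11.6,0],[0,0,0],6],[[27.2,-11.6,0],[0,0,0],6],[[27.2,-11.6,0],[0,0,0],6]]'
```

```text
t: 15.72
ee_pos: [0.5692, -0.2816, 0.0243]
eef_rot: [0.707, 0.707, 0.0, -0.0]
force: [0.0, -0.2, -0.4]
width: 0.0361
grasp_force: 50.5
t: 16.48
ee_pos: [0.5692, -0.2816, 0.1269]
eef_rot: [0.707, 0.707, 0.0, 0.0]
force: [-0.7, -0.2, 0.3]
width: 0.0599
grasp_force: 0.0
t: 17.35
ee_pos: [0.4537, -0.0101, 0.1251]
eef_rot: [0.707, 0.707, 0.0, 0.001]
force: [0.1, -0.9, 0.4]
width: 0.0601
grasp_force: 0.0
```

```bash
python3 -m jog '[[[0,0,5],[0,0,0],6],[[0,0,9],[0,0,0],6],[[0,0,11.2],[0,0,0],6],[[0,0,12],[0,0,0],6],[[0,0,12],[0,0,0],2.6],[[0,0,12],[0,0,0],2.6],[[0,0,12],[0,0,0],2.6],[[0,0,12],[0,0,0],2.6]]' 35; python3 -m jog '[[[0,0,0],[0,0,0],2.6],[[0,0,-1],[0,0,0],2.6],[[0,0,-4],[0,0,0],2.6],[[0,0,-8],[0,0,0],2.6],[[0,0,-8],[0,0,0],2.6]]'; python3 -c "
from h import *
c=camera('scene'); cv2.imwrite('pics/s1.png',cv2.resize(c['pixels'][180:420,120:440],(640,480)))"
```

```text
t: 18.35
ee_pos: [0.4537, -0.01, 0.0052]
eef_rot: [0.707, 0.707, 0.0, 0.001]
force: [-0.5, -0.9, 9.7]
width: 0.0331
grasp_force: 35.3
t: 18.98
ee_pos: [0.4542, -0.0099, 0.0872]
eef_rot: [0.707, 0.707, 0.002, 0.001]
force: [0.8, -0.3, -0.2]
width: 0.0325
grasp_force: 34.9
```

View pics/s1.png

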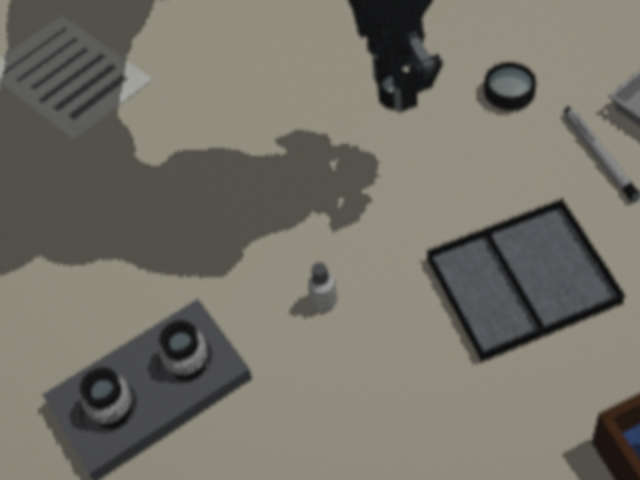

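Both eyepieces are seated upright (105,395 and 183,348 in the crop), and the small lens is held. On to the narrow bay.

```bash
python3 -m jog '[[[-0.5,6,0],[0,0,0],2.6],[[-1,12,0],[0,0,0],2.6],[[-1.5,18.4,0],[0,0,0],2.6],[[-1.5,18.4,0],[0,0,0],2.6],[[-1.5,18.4,2],[0,0,0],2.6],[[-1.5,18.4,4],[0,0,0],2.6],[[-1.5,18.4,4],[0,0,0],2.6]]';python3 -m jog '[[[0,0,1.5],[0,0,0],2.6],[[0,0,2.6],[0,0,0],2.6],[[0,0,3.2],[0,0,0],2.6],[[0,0,3.5],[0,0,0],2.6],[[0,0,3.5],[0,0,0],2.6]]'
```

```text
t: 19.9
ee_pos: [0.6355, -0.0245, 0.0422]
eef_rot: [0.707, 0.707, -0.001, -0.001]
force: [0.0, -0.6, 0.4]
width: 0.0325
grasp_force: 35.0
t: 20.52
ee_pos: [0.6373, -0.0246, 0.0095]
eef_rot: [0.707, 0.707, 0.0, 0.0]
force: [-0.2, 0.5, 0.6]
width: 0.0326
grasp_force: 34.9
```

```bash
python3 -m jog '[[[0,0,0],[0,0,0],4.6],[[0,0,0],[0,0,0],4.6],[[0,0,0],[0,0,0],4.6],[[0,0,-2],[0,0,0],4.6],[[0,0,-6],[0,0,0],4.6],[[0,0,-10],[0,0,0],7.4]]'; python3 -m jog '[[[4.5,-5.7,0],[0,0,0],7.4],[[9,-11.4,0],[0,0,0],7.4],[[13.5,-17,0],[0,0,0],7.4],[[15.1,-19.1,0],[0,0,0],7.4],[[15.1,-19.1,0],[0,0,0],7.4],[[15.1,-19.1,0],[0,0,0],7.4]]'
```

```text
t: 21.28
ee_pos: [0.6372, -0.0246, 0.1119]
eef_rot: [0.707, 0.707, 0.0, 0.0]
force: [-0.2, -0.2, -0.1]
width: 0.0626
grasp_force: 0.0
t: 22.02
ee_pos: [0.4469, 0.1262, 0.1102]
eef_rot: [0.707, 0.707, 0.001, 0.001]
force: [-1.2, -0.1, 0.1]
width: 0.0737
grasp_force: 0.0
```

```bash
python3 -m jog '[[[0,0,5],[0,0,0],7.4],[[0.1,0,9],[0,0,0],7.4],[[0.1,0,10.4],[0,0,0],7.4],[[0.1,0,10.8],[0,0,0],7.4],[[0.1,0,10.8],[0,0,0],4.6],[[0.1,0,10.8],[0,0,0],4.6],[[0.1,0,10.8],[0,0,0],4.6],[[0.1,0,10.8],[0,0,0],4.6]]' 40; python3 -m jog '[[[0,0,0],[0,0,0],4.6],[[0,0,-1],[0,0,0],4.6],[[0,0,-4],[0,0,0],4.6],[[0,0,-8],[0,0,0],4.6],[[0,0,-8],[0,0,0],4.6]]'; python3 -c "
from h import *
c=camera('scene'); cv2.imwrite('pics/l1.png',cv2.resize(c['pixels'][160:400,240:560],(640,480)))"
```

```text
t: 23.02
ee_pos: [0.4468, 0.1273, 0.0026]
eef_rot: [0.707, 0.707, 0.001, 0.0]
force: [-1.1, -1.1, 6.2]
width: 0.0526
grasp_force: 40.6
t: 23.65
ee_pos: [0.4474, 0.1274, 0.0845]
eef_rot: [0.707, 0.707, 0.002, 0.001]
force: [0.8, 0.2, -0.9]
width: 0.0522
grasp_force: 42.4
```

View pics/l1.png

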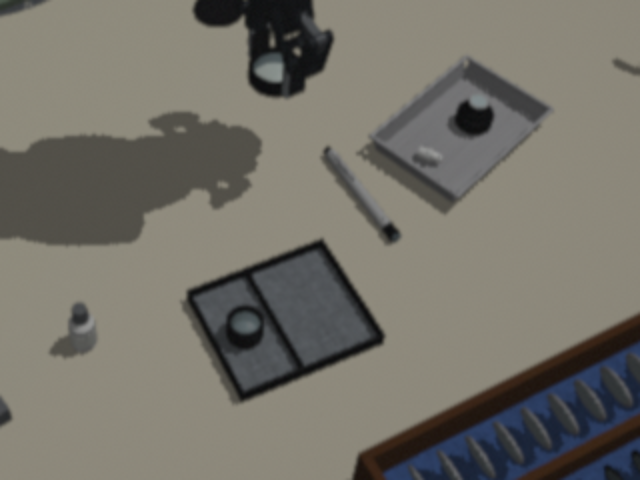

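The small lens lies in the narrow bay (244,327 in the crop), and the large lens is held level. On to the wide bay.

```bash
python3 -m jog '[[[-2.5,6,0],[0,0,0],4.6],[[-5,12,0],[0,0,0],4.6],[[-7.5,18,0],[0,0,0],4.6],[[-8.2,19.7,0],[0,0,0],4.6],[[-8.2,19.7,2],[0,0,0],4.6],[[-8.2,19.7,4],[0,0,0],4.6],[[-8.2,19.7,4],[0,0,0],4.6]]';python3 -m jog '[[[0,0,1.5],[0,0,0],4.6],[[0,0,2.6],[0,0,0],4.6],[[0,0,3.2],[0,0,0],4.6],[[0,0,3.5],[0,0,0],4.6],[[0,0,3.5],[0,0,0],4.6]]'
```

```text
t: 24.58
ee_pos: [0.6416, 0.0458, 0.0394]
eef_rot: [0.707, 0.707, -0.001, -0.001]
force: [-0.1, -0.2, 0.0]
width: 0.0524
grasp_force: 42.5
t: 25.2
ee_pos: [0.6432, 0.0454, 0.0067]
eef_rot: [0.707, 0.707, 0.0, 0.0]
force: [-2.5, -0.5, 3.3]
width: 0.0522
grasp_force: 42.9
```

```bash
python3 -m jog '[[[0,0,0],[0,0,0],6.2],[[0,0,0],[0,0,0],6.2],[[0,0,0],[0,0,0],6.2],[[0,0,-2],[0,0,0],6.2],[[0,0,-6],[0,0,0],6.2],[[0,0,-12],[0,0,0],6.2]]'; python3 -m jog '[[[0,-5,-3],[0,0,0],6.2],[[0,-10,-6],[0,0,0],6.2],[[0,-15,-8],[0,0,0],6.2],[[0,-20,-8],[0,0,0],6.2],[[0,-20,-8],[0,0,0],6.2],[[0,-20,-8],[0,0,0],6.2]]'; python3 - <<'E'
from h import *
c=camera('scene'); cv2.imwrite('pics/e1.png',c['pixels'])
P=cloud(c); print(env.sense()['t'])
# top faces by height band near expected spots
for n,x,y,lo,hi,r in(("A",.569,-.282,.048,.07,.03),("B",.577,-.354,.048,.07,.03),("L",.643,.045,.018,.04,.035),("S",.637,-.025,.02,.04,.025),("M",.544,.314,.03,.05,.03),("bottle",.568,-.15,.05,.07,.02),("pen",.562,.158,.008,.03,.07)):
    Q=P[(np.hypot(P[...,0]-x,P[...,1]-y)<r)&(P[...,2]>lo)&(P[...,2]<hi)]*1000
    a=np.linalg.lstsq(np.c_[Q[:,:2]-Q[:,:2].mean(0),np.ones(len(Q))],Q[:,2],rcond=None)[0]
    print(n,len(Q),((Q.min(0)+Q.max(0))/2).round(),np.percentile(Q[:,2],[50,95]).round(1),"slope",a[:2].round(2))
E
```

```text
t: 25.95
ee_pos: [0.6426, 0.0453, 0.1281]
eef_rot: [0.707, 0.707, -0.0, -0.001]
force: [1.2, -0.0, 0.9]
width: 0.0618
grasp_force: 0.0
t: 26.7
ee_pos: [0.4439, 0.0454, 0.2072]
eef_rot: [0.707, 0.707, 0.001, 0.001]
force: [1.1, 1.0, -0.2]
width: 0.0618
grasp_force: 0.0
26.75
A 233 [ 569. -280.   54.] [55.  58.3] slope [0.01 0.  ]
B 247 [ 577. -351.   54.] [54.9 58.3] slope [0.   0.02]
L 575 [643.  47.  22.] [21.7 24.8] slope [0.01 0.  ]
S 276 [637. -23.  25.] [24.8 28.7] slope [-0.01  0.  ]
M 87 [544. 315.  35.] [34.6 37.7] slope [-0.06  0.04]
bottle 45 [ 568. -150.   55.] [54.4 58.1] slope [-0.02 -0.01]
pen 431 [561. 186.  17.] [12.1 23.6] slope [-0.01  0.12]
```

View pics/e1.png

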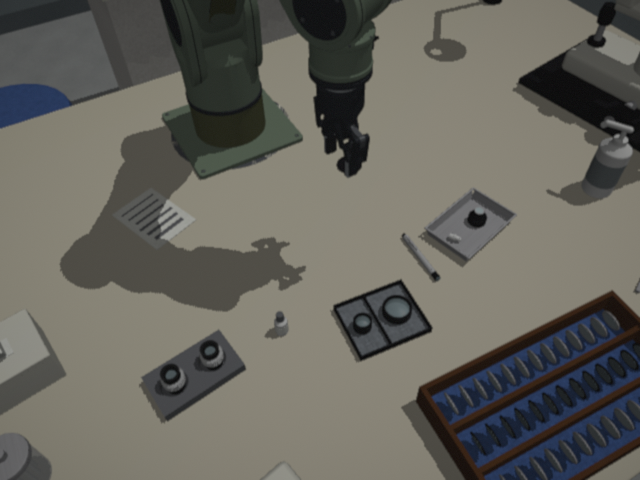

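All five items are in place at the right heights and level: eyepieces at (172,377) and (211,352), lenses at (362,322) and (397,308), mirror lens at (477,217). The bottle and penlight haven't moved. Handing in.

```bash
python3 -c "
from h import *
print(ticket.finish_job())"
```

```text
the job is handed in; nothing more can be done
None
```

The job is handed in at about 27 s of robot time: a final camera check showed all five items upright at the right heights in their places and the bottle and penlight where they were, though the hand-in returned no verdict.

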